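# Comb guide rods into a grooved tray and push them home

### The job

Take the rake from its stand and comb the four loose steel rods sideways over the crests of the grooved tray until every one has dropped into a groove. Then set the rake's tines into the grooves behind the rods, push all the rods fully home against the closed end of the grooves, and hang the rake back in its stand. The tine depth of this rake is adjustable and not known, so work by feel: touch down slowly, never lean hard on the tray or the rods, keep the fingers off the rods, and leave the things round about where they are.

Things in the scene. Friction and masses are not known exactly. Their poses are not given: they have to be found in the camera images.
- tray: dark grey plastic tray fixed to the bench; origin under it at bench height; spans x -85 to +75 mm, y -96 to +96 mm. Nine straight grooves run along x, middles at y = -56, -42, ... +56 mm, 10 mm wide, 8.5 mm deep: floors 17.5 mm, crests (4 mm wide) 26 mm above the bench. Grooves are open at the -x edge, closed at +x. A rod's middle is 21.5 mm above the bench in a groove, 30 mm lying on crests
- tray_end (a point): middle of the closed end of the tray's grooves, at groove floor height (tray x = +67 mm, y = 0, z = 17.5 mm), axes as the tray's. The end bar behind it, 8 mm thick, is no higher than the crests. A rod pushed home has its middle 50 mm before this point along -x
- tray_land (a point): on the +y land of the tray (tray x = -5, y = +76, z = 26 mm). Beside the grooves on both sides is a flat land at crest height, |y| = 61 to 90 mm over the tray's whole length, good for touching down; on its outer edge, |y| = 90 to 96 mm, a lip rises 5 mm above it
- rod1_centre (a point): one of four bare ground-steel guide rods with domed ends, 8 mm thick and 100 mm long, 38 g, slippery; the point is its middle, x runs along the rod (either end may be first). At the start all four lie askew (about 20 to 26 degrees) on top of the tray's crests
- rod2_centre (a point): one of four bare ground-steel guide rods with domed ends, 8 mm thick and 100 mm long, 38 g, slippery; the point is its middle, x runs along the rod (either end may be first). At the start all four lie askew (about 20 to 26 degrees) on top of the tray's crests
- rod3_centre (a point): one of four bare ground-steel guide rods with domed ends, 8 mm thick and 100 mm long, 38 g, slippery; the point is its middle, x runs along the rod (either end may be first). At the start all four lie askew (about 20 to 26 degrees) on top of the tray's crests
- rod4_centre (a point): one of four bare ground-steel guide rods with domed ends, 8 mm thick and 100 mm long, 38 g, slippery; the point is its middle, x runs along the rod (either end may be first). At the start all four lie askew (about 20 to 26 degrees) on top of the tray's crests
- rake_grip (a point): middle of the rake's upright black grip, 14 mm thick (rake's x), 40 mm wide (rake's y), 54 mm tall (24 mm above, 30 mm below this point); z up. Grasp it from above across the 14 mm. Underneath is a level bar 16 (x) by 150 (y) by 12 mm, underside 42 mm below this point; two clamp screws stand 9 mm out of its -x side at y = +-45 mm. Rake 0.28 kg; both its sides comb alike
- rake_bar (a point): middle of the underside of the rake's bar. Below it in the plane x = 0 hangs a row of nine steel tines along y, 14 mm apart, middle one at y = 0, each 4 mm square and 14 mm long, under a plate 4 by 118 mm that slides in a slot of the bar. It is clamped at a depth that differs every time and is not measured: the tips lie 28 to 48 mm below this point; find out by touching down lightly. The clamp slips at 45 N
- stand_seat (a point): middle between the two posts of the fixed grey stand, at the notch floors (62 mm above the bench); y runs from post to post. Posts at y = +-70 mm, 10 mm thick, each with a notch open at the top, 22 mm wide (x), 11 mm deep, for the ends of the rake's bar; base 70 by 164 mm. A hung rake, as at the start, has its grip point 42 mm above this and its y along the stand's y, either way round
- ipa_bottle: white dispenser bottle with a dish top, 60 mm wide, 146 mm tall; origin under its centre; a bystander, leave it alone
- solder_spool: spool of wire, 58 mm wide, 36 mm tall; origin under its centre; a bystander, leave it alone
- loupe: eyepiece loupe, black over clear, 43 mm wide, 40 mm tall; origin under its centre; a bystander, leave it alone
Not all that is in view belongs to the job. Leave any orange look-alike of the part that bears rod3_centre alone.

How it is judged:
By the outcome, as a careful person would: the job done as asked, in the order asked, and still so for the second after the job is handed in, with the robot touching nothing.
It also fails if it takes over 72 s, if anything falls off the work surface, if the arm or the gripper's body presses on something with over 40 N, if the wrist force passes 120 N, or if a joint passes its speed limit or range.

### The arm

A 6-joint arm with a two-finger parallel gripper is mounted at the origin on the work surface; the furniture and walls round the work are solid. World frame = base frame: x ahead of the robot, y to its left, z up, the work surface at z = 0. Lengths are in m, angles in degrees, forces in N, time in s.
With the tool pointing down it reaches from about 0.325 to 0.925 m from the base axis. Payload 3.1 kg.
Tool frame: the origin (TCP) lies midway between the tips of the shut fingers; the grasp point (between the pads) lies 19 mm behind it; z points along the fingers, y is the line along which they close (so a half turn about z gives the same grasp; the last joint's range is limited). The gripper opens to 85 mm and grips with 20 to 120 N. Pads are 22 mm wide; open, the fingers measure 114 mm over their backs; the gripper's body (76 mm by 85 mm) begins 54 mm behind the grasp point. The pads swing forward as they close: fully open they stand 13 mm farther back than shut.
Start: joints at [-72.261, 12.427, 92.441, -0, 75.132, -6.429], TCP at [0.256, -0.57, 0.231] pointing down, gripper open.
Joint ranges: [-157.48, 157.48], [-44.54, 120.13], [17.64, 146.25], [-64.5, 244.5], [7.68, 150.69], [-147.95, 147.95]. Speed limits (degrees/s): [159.86, 159.86, 180, 180, 180, 180].

### API

Orientations are given as a 3x3 rotation matrix whose columns are the frame's x, y, z axes.
In Python, from bench import robot gives the robot as it stands.
- The arm moves only by the tool drive_tool, never from a script. Its argument "steps" is a list of rows, each an object of numbers: "x", "y", "z": the shift along the tool's x, y, z in mm; "roll": the turn about the tool's z in rad. A call has 1 to 8 rows; each row shifts and turns the commanded pose from where the row before left it, along the tool's axes as they then stand; what a row does not reach is not made up. A row lasts 1/8 s, in which the tool goes at most 62.5 mm and 10.7 degrees, less where a joint would pass 70% of its speed; a pose out of reach is approached as far as the arm can. A call with a gripper value outside its range is refused whole. "hand" is the closure in counts, from 0 (fully open) to 255 (shut), set as the call begins (left out, the last holds). The fingers move at their own pace and stop on an object; the grip force is fixed at half the most. Time passes only in rows, so rows that do not move let the fingers close. It gives the time, the measured TCP pose, the force, the opening and the grip force at its end, in the units of the state.
- robot.read_state(): the state, without advancing time (a new reading comes with each control period).
- robot.read_camera(name): name is "side" or "top" or "wrist"; returns a dict with "img" (420x560x3 uint8, red, green, blue), "fovy" (degrees; the focal length in pixels is half the picture's height over the tangent of half this angle, whatever the lens; pixels are square), "cx", "cy" (the principal point, pixels), "position" and "rotation" of the camera in the world; the wrist camera has in their place "tool_from_camera" (4x4, takes a point from camera to tool coordinates, whose origin is the TCP and whose axes are the flange's). Camera axes: x right, y down, z forward; pixel columns grow to the right and rows downward; lengths in m; the calibration is good to about 2 mm. A picture is of the moment at which its call begins: read the wrist's pose just before it. There is no depth.
- robot.close_job(): hands the job in; it is judged then, once.
The state is a dict: "t": time; "q": joint angles; "joint_velocities": joint speeds; "joint_torque": joint torques, N m; "position": TCP position; "eef_rot": TCP orientation; "force": force on the tool from outside, world axes, zero at the start; "torque": the same for the moment, N m; "width": opening from 0.0 (shut) to 1.0 (fully open); "finger_force": force on a finger pad.
Only numpy, scipy, OpenCV 4.12 (cv2) and the standard library are available. Lean on these libraries where they do the work, as an engineer would, in place of code of your own. Each camera call takes 0.05 s, during which the arm holds its last target. There are 200 camera calls.

## Working session

There is one attempt and no reset: what is moved stays moved. The work goes in short steps, Python scripts to look and compute and a tool call to move; the robot and the scene stay as the last step left them, time stands still between calls to the robot, and variables do not carry over. Pictures are saved under pics/ and viewed, at most 10 in all, crops included, and the job is handed in when it is done.

Besides the shell and the picture viewer there is one more tool, called as name(argument=value, ...), one argument or row to a line, values as JSON. drive_tool: Moves the arm, as the interface text tells. Its arguments: {"type":"object","properties":{"steps":{"type":"array","items":{"type":"object","properties":{"x":{"type":"number"},"y":{"type":"number"},"z":{"type":"number"},"roll":{"type":"number"}}}},"hand":{"type":"number"}},"required":["steps"]}

```bash
mkdir -p pics; ls; python3 - <<'E'
from bench import robot
import cv2,json,numpy as np
s=robot.read_state();print({k:np.round(v,3).tolist() for k,v in s.items()})
o={}
for n in("top","side"):
    c=robot.read_camera(n);cv2.imwrite(f'pics/{n}0.png',cv2.resize(c['img'][:,:,::-1],(784,588),interpolation=cv2.INTER_CUBIC))
    cv2.imwrite(f'pics/{n}0_raw.png',c['img'][:,:,::-1])
    o[n]={k:np.asarray(v).tolist() for k,v in c.items() if k!='img'};print(n,o[n])
json.dump(o,open('cal.json','w'))
E
```

```text
pics
{'t': 0.0, 'q': [-72.263, 12.478, 92.528, -0.002, 75.131, -6.429], 'joint_velocities': [-0.013, 0.018, 0.009, 0.062, -0.016, 0.049], 'joint_torque': [-0.001, -39.684, -30.385, -0.0, 0.01, -0.0], 'position': [0.256, -0.569, 0.23], 'eef_rot': [[0.912, 0.409, -0.001], [0.409, -0.912, 0.002], [0.0, -0.002, -1.0]], 'force': [-0.451, 0.399, 0.487], 'torque': [0.064, 0.009, -0.023], 'finger_force': 0.0, 'width': 0.996}
top {'fovy': 57.11403809794028, 'cx': 276.1176575366774, 'cy': 206.14583400558257, 'position': [0.41346991600152905, -0.1199081403293478, 0.9732156353127834], 'rotation': [[0.02557877362386659, -0.9927160051120671, 0.11773130227019978], [-0.9989642583677057, -0.020949448081964063, 0.040392216192235], [-0.0376315936914469, -0.11864254641316184, -0.9922236690065613]]}
side {'fovy': 49.69237488050016, 'cx': 268.59537683175955, 'cy': 207.45263902944578, 'position': [0.3817691528010694, -0.7548363378739059, 0.6205476272447179], 'rotation': [[0.9788985772310153, -0.11425763919637774, 0.1694189109289884], [-0.20384535245283736, -0.6040351344152154, 0.7704470317129992], [0.014305515666086876, -0.7887247607862092, -0.6145800224090142]]}
```

View pics/top0.png

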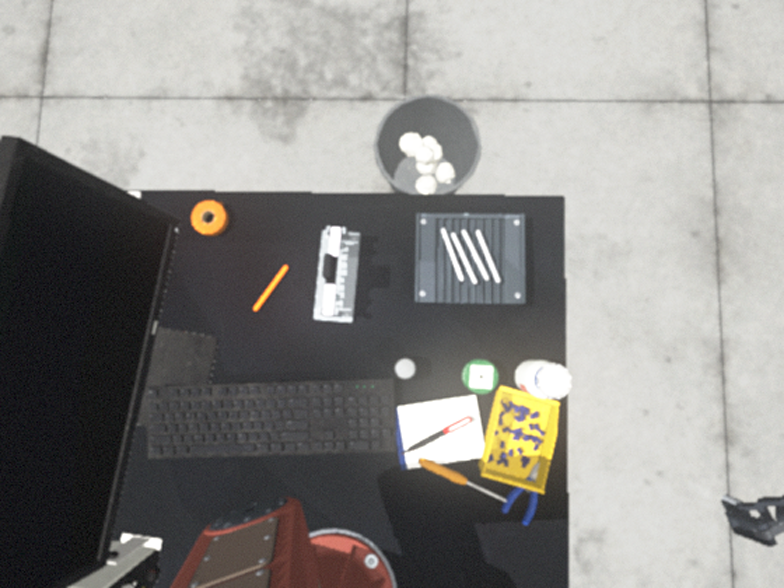

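View pics/side0.png

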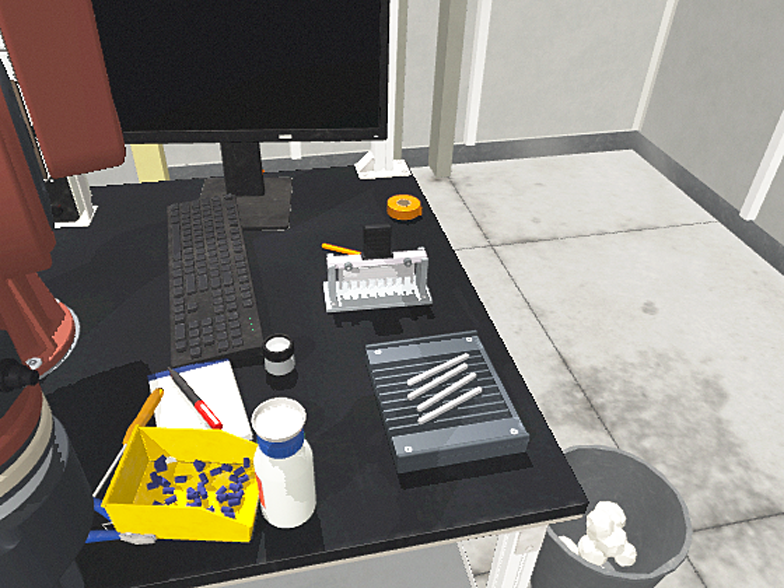

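The top view shows the tray at (470,258), four white rods at (452,256), (463,257), (475,256) and (488,256), and the rake in its stand at (332,270). The only look-alike is the orange rod at (270,288), which I'll leave alone. Bystanders are the spool at (480,377), the loupe at (404,368) and the bottle at (543,379). Next I'll crop in close.

```bash
python3 - <<'E'
import cv2,numpy as np
t=cv2.imread('pics/top0_raw.png');s=cv2.imread('pics/side0_raw.png')
def cr(i,x,y,w,h,W,H):return cv2.resize(i[y:y+h,x:x+w],(W,H),interpolation=cv2.INTER_CUBIC)
# each tile 400x300 from 100x75
a=np.hstack([cr(t,285,145,100,75,400,300),cr(t,200,155,100,75,400,300)])
b=np.hstack([cr(s,255,230,133,100,400,300),cr(s,220,150,100,75,400,300)])
cv2.imwrite('pics/crop1.png',np.vstack([a,b]))
E
```

```text
(no output)
```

View pics/crop1.png

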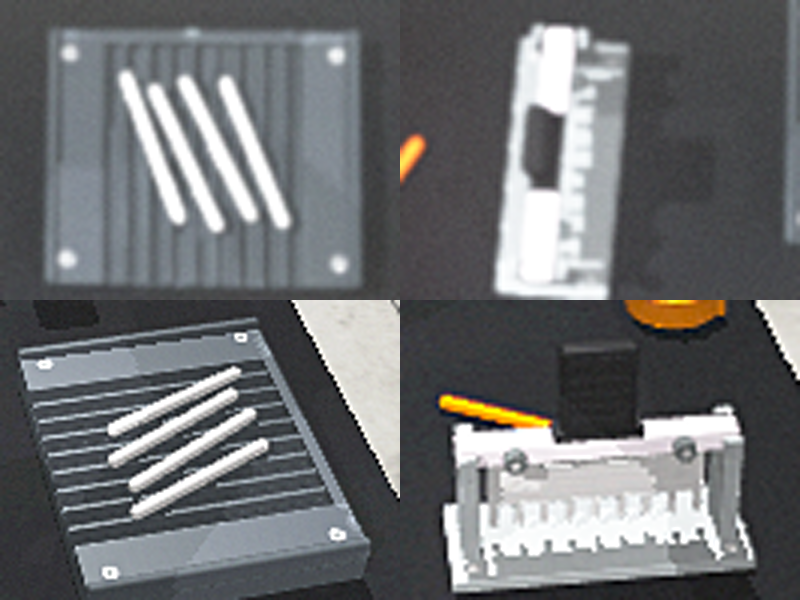

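The tray's closed end faces world +x (top of the top view). The rods lie on the crests, and the rake's screw side faces world -y with its bar roughly along world x. I'll fit the poses from both views.

```bash
cat > h.py <<'E'
import json,numpy as np
from scipy.optimize import least_squares
cal=json.load(open('cal.json'))
def proj(c,P):
    f=210/np.tan(np.radians(c['fovy'])/2);R=np.array(c['rotation']);p=(np.atleast_2d(P)-c['position'])@R
    return p[:,:2]/p[:,2:]*f+[c['cx'],c['cy']]
def plane(c,uv,z):
    f=210/np.tan(np.radians(c['fovy'])/2);uv=np.atleast_2d(uv)
    d=np.c_[(uv-[c['cx'],c['cy']])/f,np.ones(len(uv))]@np.array(c['rotation']).T
    o=np.array(c['position']);return o+d*((z-o[2])/d[:,2:])
def tri(a,ca,b,cb):
    return least_squares(lambda P:np.r_[(proj(ca,P)-a).ravel(),(proj(cb,P)-b).ravel()],[.5,-.2,.05])
def pose(pts,obs,x0):  # obs list of (cam,uv); fit x,y,z,yaw
    def T(p):
        c,s=np.cos(p[3]),np.sin(p[3]);return pts@np.array([[c,-s,0],[s,c,0],[0,0,1]]).T+p[:3]
    r=least_squares(lambda p:np.concatenate([(proj(c,T(p))-uv).ravel() for c,uv in obs]),x0);return r
E
python3 - <<'E'
from h import *
T,S=cal['top'],cal['side']
t1=lambda l:np.array(l)/4+[285,145]-[.375]*2
t2=lambda l:(np.array(l)-[400,0])/4+[200,155]-[.375]*2
s1=lambda l:(np.array(l)-[0,300])/3+[255,230]-[.33]*2
s2=lambda l:(np.array(l)-[400,300])/4+[220,150]-[.375]*2
pts=np.array([[.075,.096,.031],[.075,-.096,.031],[-.085,-.096,.031],[-.085,.096,.031]])
ot=t1([[51,31],[357,30],[360,288],[46,287]]);os=s1([[254,320],[368,541],[86,578],[20,349]])
for obs in([(T,ot)],[(S,os)],[(T,ot),(S,os)]):
    r=pose(pts,obs,[.65,-.2,0,0]) if len(obs)>1 else pose(pts,obs,[.65,-.2,0,0]);print('tray',r.x.round(4),np.degrees(r.x[3]).round(2),'res',r.fun.round(1))
px=r.x;c,s=np.cos(px[3]),np.sin(px[3]);R=np.array([[c,-s],[s,c]])
rt=t1([[126,76],[178,218],[155,91],[218,228],[185,80],[250,217],[226,80],[285,224]])
W=plane(T,rt,.030);print('rods tray',((W[:,:2]-px[:2])@R*1e3).round(1).tolist())
rs=s1([[238,371],[112,431],[233,396],[115,461],[250,414],[134,486],[264,445],[136,512]])
W=plane(S,rs,.030);print('rods side',((W[:,:2]-px[:2])@R*1e3).round(1).tolist())
print('rod A end tri',tri(rt[0],T,rs[0],S).x)
# rake: grip top corners side
print('gripTop side',plane(S,s2([[557,347],[637,345]]),.128).round(4).tolist())
print('bar ends top',plane(T,t2([[560,30],[540,280]]),.074).round(4).tolist())
print('gripTop top',plane(T,t2([[527,105],[527,188],[541,147]]),.128).round(4).tolist())
E
```

```text
tray [ 0.589  -0.2266 -0.005   0.0125] 0.72 res [-0.6  0.   0.   0.5  0.4 -0.   0.2 -0.5]
tray [ 0.5954 -0.2087 -0.0156 -0.0063] -0.36 res [ 0.5 -0.8 -1.4 -0.5  0.5  1.7  0.6 -0.7]
tray [ 0.5887 -0.2247  0.0025  0.0008] 0.05 res [-1.  -1.1  0.3  0.3 -0.2  0.3 -1.  -1.2  0.5 -2.1  0.6  0.3 -0.4  3.5
 -1.5 -1.3]
rods tray [[45.3, 46.3], [-43.2, 13.4], [36.1, 28.3], [-48.9, -11.1], [43.3, 9.8], [-41.7, -30.5], [43.7, -15.5], [-45.6, -51.8]]
rods side [[48.2, 49.8], [-42.1, 14.8], [38.2, 29.2], [-46.2, -8.7], [43.5, 12.5], [-40.3, -29.4], [43.4, -13.4], [-44.1, -48.1]]
rod A end tri [ 0.63450556 -0.17835157  0.03350882]
gripTop side [[0.5292, 0.0154, 0.128], [0.5696, 0.0098, 0.128]]
bar ends top [[0.6242, 0.0067, 0.074], [0.4745, 0.0129, 0.074]]
gripTop top [[0.5685, 0.016, 0.128], [0.5218, 0.0142, 0.128], [0.5449, 0.0072, 0.128]]
```

drive_tool(
  steps=[
    {"roll": 0.154},
    {"roll": 0.154},
    {"roll": 0.154},
    {"x": 22,"y": -49,"z": -2},
    {"x": 22,"y": -49,"z": -2},
    {"x": 22,"y": -49,"z": -2},
    {"x": 22,"y": -49,"z": -2},
    {"x": 22,"y": -49,"z": -2},
  ],
  hand=0,
)

```text
validation failed for argument at $.st...
```

drive_tool(
  steps=[
    {"x": 22,"y": -49,"z": -2},
    {"x": 22,"y": -49,"z": -2},
    {"x": 22,"y": -49,"z": -2},
    {"x": 22,"y": -49,"z": -2},
    {"x": 22,"y": -49,"z": -2},
    {"x": 22,"y": -49,"z": 0},
    {"x": 22,"y": -49,"z": 0},
    {},
  ],
)

```text
validation failed for argument at $.st...
```

```bash
python3 - <<'E'
from bench import robot
import cv2,json,numpy as np
s=robot.read_state();c=robot.read_camera('wrist')
cv2.imwrite('pics/w1.png',cv2.resize(c['img'][:,:,::-1],(784,588),interpolation=cv2.INTER_CUBIC))
print(s['t'],s['position'],s['eef_rot'],s['q'])
d={k:np.asarray(v).tolist() for k,v in c.items() if k!='img'};print(d)
R=np.array(s['eef_rot']);M=np.array(d['tool_from_camera'])
d['rotation']=(R@M[:3,:3]).tolist();d['position']=(R@M[:3,3]+s['position']).tolist();print(d['position'])
cal=json.load(open('cal.json'));cal['w1']=d;json.dump(cal,open('cal.json','w'))
E
```

```text
0.1 [ 0.25566953 -0.56949263  0.23006596] [[ 9.12350065e-01  4.09410442e-01 -6.69204812e-04]
 [ 4.09410908e-01 -9.12347634e-01  2.12195982e-03]
 [ 2.58205083e-04 -2.20994993e-03 -9.99997525e-01]] [-7.22612833e+01  1.24736672e+01  9.25214303e+01  5.40861463e-04
  7.51323836e+01 -6.42927415e+00]
{'fovy': 64.01922295750944, 'cx': 281.88047085545185, 'cy': 212.49581717860855, 'tool_from_camera': [[-0.0008308544267148567, -0.953658143375394, -0.3008911019866093, 0.07709413623975611], [0.9999996371053059, -0.0008490197971574005, -7.038919268984095e-05, 7.020919598499376e-05], [-0.00018833527556087997, -0.30089105127799753, 0.9536585027097716, -0.14307904723650366], [0.0, 0.0, 0.0, 1.0]]}
[0.326130866879661, -0.5382971108115481, 0.37316440408131446]
```

View pics/w1.png

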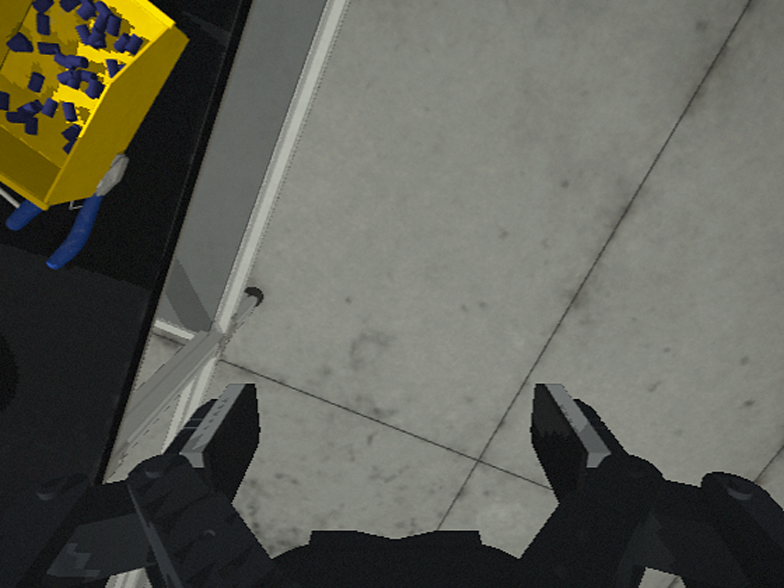

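The moves were refused, so the arm hasn't moved and this picture only shows the floor at the start. I'll write every key in each row.

drive_tool(
  steps=[
    {"x": 0,"y": 0,"z": 0,"roll": 0.154},
    {"x": 0,"y": 0,"z": 0,"roll": 0.154},
    {"x": 0,"y": 0,"z": 0,"roll": 0.154},
    {"x": 22,"y": -49,"z": -2,"roll": 0},
    {"x": 22,"y": -49,"z": -2,"roll": 0},
    {"x": 22,"y": -49,"z": -2,"roll": 0},
    {"x": 22,"y": -49,"z": -2,"roll": 0},
    {"x": 22,"y": -49,"z": -2,"roll": 0},
  ],
  hand=0,
)

```text
t: 1.15
position: [0.376, -0.3281, 0.241]
eef_rot: [[0.999, -0.041, -0.0], [-0.041, -0.999, 0.0], [-0.0, -0.0, -1.0]]
force: [2.3, 0.4, 0.8]
width: 1.003
finger_force: 0.0
```

drive_tool(
  steps=[
    {"x": 23,"y": -49,"z": -1,"roll": 0},
    {"x": 23,"y": -49,"z": -1,"roll": 0},
    {"x": 23,"y": -49,"z": -1,"roll": 0},
    {"x": 23,"y": -49,"z": -1,"roll": 0},
    {"x": 23,"y": -49,"z": -1,"roll": 0},
    {"x": 22,"y": -49,"z": -1,"roll": 0},
    {"x": 22,"y": -51,"z": -1,"roll": 0},
    {"x": 0,"y": 0,"z": 0,"roll": 0},
  ],
)

```text
t: 2.15
position: [0.5491, 0.0118, 0.248]
eef_rot: [[0.999, -0.035, -0.0], [-0.035, -0.999, 0.001], [-0.0, -0.001, -1.0]]
force: [-0.4, 0.0, -0.7]
width: 0.996
finger_force: 0.0
```

```bash
cat > look.py <<'E'
import sys,cv2,json,numpy as np
from bench import robot
def look(n):
    s=robot.read_state();c=robot.read_camera('wrist')
    cv2.imwrite(f'pics/{n}_raw.png',c['img'][:,:,::-1]);cv2.imwrite(f'pics/{n}.png',cv2.resize(c['img'][:,:,::-1],(784,588),interpolation=cv2.INTER_CUBIC))
    d={k:np.asarray(v).tolist() for k,v in c.items() if k!='img'}
    R=np.array(s['eef_rot']);M=np.array(d['tool_from_camera'])
    d['rotation']=(R@M[:3,:3]).tolist();d['position']=(R@M[:3,3]+s['position']).tolist()
    cal=json.load(open('cal.json'));cal[n]=d;json.dump(cal,open('cal.json','w'))
    print(s['t'],np.round(s['position'],4),np.round(s['eef_rot'],4).tolist(),np.round(s['q'],1),np.round(s['force'],2))
if __name__=='__main__':look(sys.argv[1])
E
python3 look.py w2
```

```text
2.15 [0.5491 0.0118 0.248 ] [[0.9994, -0.0349, -0.0001], [-0.0349, -0.9994, 0.001], [-0.0001, -0.001, -1.0]] [-6.100e+00  2.400e+00  1.018e+02  1.000e-01  7.590e+01  8.590e+01] [-0.38  0.01 -0.67]
```

View pics/w2.png

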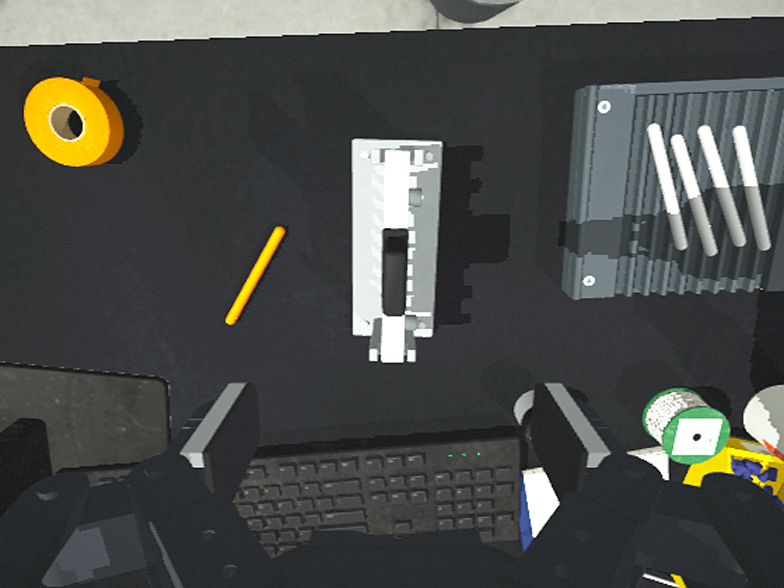

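The wrist view shows the grip's top face, with corners at (384,252), (407,252), (406,316) and (383,316). The bar runs from (398,150) to (394,362), nearly vertical in the picture. The tray and its rods are at the right (650–780, 80–300), and the orange rod is well clear at (255,277).

```bash
python3 - <<'E'
from h import *
W,S,T=cal['w2'],cal['side'],cal['top']
w=lambda l:np.array(l)/1.4-.14
s2=lambda l:(np.array(l)-[400,300])/4+[220,150]-.375
P=plane(W,w([[384,252],[407,252],[406,316],[383,316]]),.128);print(P.round(4).tolist(),P.mean(0))
B=plane(W,w([[398,150],[394,362]]),.074);print(B.round(4).tolist(),B.mean(0))
for a,b in(((407,252),(637,350)),((406,316),(557,352))):
    r=tri(w(a),W,s2(b),S);print(r.x.round(4),r.fun.round(1))
for z in(.026,.031):print(plane(W,w([[603,107],[588,281]]),z).round(4).tolist())
print(plane(W,w([[576,90],[562,296]]),.031).round(4).tolist())
E
```

```text
[[0.5707, 0.0173, 0.128], [0.5703, 0.0042, 0.128], [0.5316, 0.0059, 0.128], [0.5321, 0.0196, 0.128]] [0.55117227 0.01175418 0.128     ]
[[0.6257, 0.0072, 0.074], [0.4764, 0.0152, 0.074]] [0.55106818 0.01120311 0.074     ]
[0.57   0.0043 0.1279] [-0.1  0.3  0.8  0.2]
[0.5312 0.0062 0.1287] [-0.3  0.8  1.8  0.7]
[[0.6499, -0.1418, 0.026], [0.5197, -0.1424, 0.026]]
[[0.6496, -0.1397, 0.031], [0.5211, -0.1404, 0.031]]
[[0.6614, -0.1197, 0.031], [0.5093, -0.1206, 0.031]]
```

drive_tool(
  steps=[
    {"x": 2,"y": 0,"z": 30,"roll": 0.015},
    {"x": 0,"y": 0,"z": 45,"roll": 0},
    {"x": 0,"y": 0,"z": 45,"roll": 0},
    {"x": 0,"y": 0,"z": 30,"roll": 0},
    {"x": 0,"y": 0,"z": 13,"roll": 0},
    {"x": 0,"y": 0,"z": 0,"roll": 0},
  ],
  hand=0,
)

```text
t: 2.95
position: [0.5496, 0.0076, 0.0847]
eef_rot: [[0.998, -0.056, -0.002], [-0.056, -0.998, 0.0], [-0.002, 0.0, -1.0]]
force: [-0.1, 0.3, -0.0]
width: 1.001
finger_force: 0.0
```

drive_tool(
  steps=[
    {"x": 0,"y": 0,"z": 0,"roll": 0},
    {"x": 0,"y": 0,"z": 0,"roll": 0},
    {"x": 0,"y": 0,"z": 0,"roll": 0},
    {"x": 0,"y": 0,"z": 0,"roll": 0},
    {"x": 0,"y": 0,"z": 0,"roll": 0},
    {"x": 0,"y": 0,"z": 0,"roll": 0},
  ],
  hand=255,
)

```text
t: 3.7
position: [0.5507, 0.0091, 0.0857]
eef_rot: [[0.998, -0.056, 0.001], [-0.056, -0.998, 0.001], [0.001, -0.001, -1.0]]
force: [0.0, 4.1, 2.3]
width: 0.161
finger_force: 61.7
```

drive_tool(
  steps=[
    {"x": 0,"y": 0,"z": -10,"roll": 0},
    {"x": 0,"y": 0,"z": -25,"roll": 0},
    {"x": 0,"y": 0,"z": -35,"roll": 0},
    {"x": 0,"y": 0,"z": -35,"roll": -0.061},
    {"x": 5,"y": 40,"z": -10,"roll": 0},
    {"x": 5,"y": 50,"z": 0,"roll": 0},
    {"x": 5,"y": 50,"z": 0,"roll": 0},
    {"x": 5,"y": 18,"z": 0,"roll": 0},
  ],
)

```text
t: 4.7
position: [0.5704, -0.1528, 0.2]
eef_rot: [[1.0, 0.003, -0.002], [0.003, -1.0, -0.002], [-0.002, 0.002, -1.0]]
force: [0.2, 0.6, -1.8]
width: 0.154
finger_force: 61.1
```

drive_tool(
  steps=[
    {"x": 0,"y": 0,"z": 0,"roll": 0},
    {"x": 0,"y": 0,"z": 0,"roll": 0},
  ],
)

```text
t: 4.95
position: [0.5707, -0.1482, 0.1998]
eef_rot: [[1.0, 0.007, -0.002], [0.007, -1.0, 0.001], [-0.002, -0.001, -1.0]]
force: [0.4, 0.4, -1.9]
width: 0.156
finger_force: 61.1
```

```bash
python3 look.py w3; python3 -c "
import cv2
i=cv2.imread('pics/w3_raw.png');cv2.imwrite('pics/w3c.png',cv2.resize(i[20:300,220:560],(800,659),interpolation=cv2.INTER_CUBIC)[:600])"
```

```text
4.95 [ 0.5707 -0.1482  0.1998] [[1.0, 0.0067, -0.0015], [0.0067, -1.0, 0.001], [-0.0015, -0.001, -1.0]] [-21.4   9.9  98.9   0.   71.3  68.2] [ 0.42  0.37 -1.9 ]
```

View pics/w3.png

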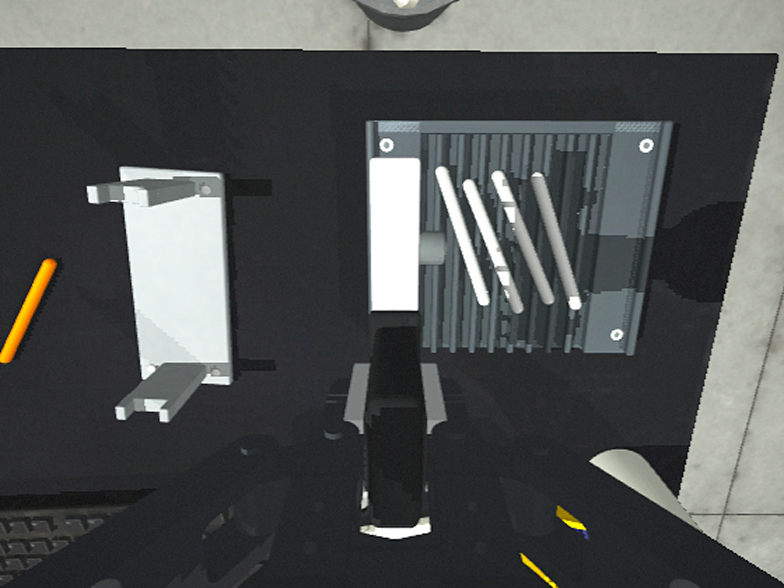

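The rake is held and the stand is empty. The tray's screws are at (387,146), (646,146) and (617,335). Its lip corners are at (367,122), (673,122) and (634,355). The rods haven't moved.

```bash
python3 - <<'E'
from h import *
W,S,T=cal['w3'],cal['side'],cal['top']
w=lambda l:np.array(l)/1.4-.14
t1=lambda l:np.array(l)/4+[285,145]-.375
s1=lambda l:(np.array(l)-[0,300])/3+[255,230]-.33
sw=w([[387,146],[646,146],[617,335]]);st=t1([[69,53],[337,55],[339,264],[67,259]]);ss=s1([[240,338],[336,534],[109,572],[44,365]])
print('screws w',plane(W,sw,.027).round(4).tolist());print('top',plane(T,st,.027).round(4).tolist());print('side',plane(S,ss,.027).round(4).tolist())
print('corners w',plane(W,w([[368,122],[673,122],[634,355]]),.031).round(4).tolist())
# joint fit with screws: params x,y,yaw,sx,sy,z
def res(p,ret=0):
    x,y,a,sx,sy,z=p
    q=np.array([[-.005+sx,sy,z],[-.005+sx,-sy,z],[-.005-sx,-sy,z],[-.005-sx,sy,z]]);c,s=np.cos(a),np.sin(a)
    Q=q@np.array([[c,-s,0],[s,c,0],[0,0,1]]).T+[x,y,0]
    return np.r_[(proj(W,Q[:3])-sw).ravel(),(proj(T,Q)-st).ravel(),(proj(S,Q)-ss).ravel()]
r=least_squares(res,[.589,-.22,0,.065,.076,.027]);print(r.x.round(4),np.degrees(r.x[2]),r.fun.round(1))
for c,n in((W,'w'),):
  f=lambda p:(lambda q:(proj(W,q[:3])-sw).ravel())(np.array([[-.005+r.x[3],r.x[4]],[-.005+r.x[3],-r.x[4]],[-.005-r.x[3],-r.x[4]]])@np.array([[np.cos(p[2]),np.sin(p[2]),0],[-np.sin(p[2]),np.cos(p[2]),0]])+[p[0],p[1],.027])
  q=least_squares(f,[.589,-.22,0]);print('w only',q.x.round(4),q.fun.round(1))
E
```

```text
screws w [[0.6496, -0.1426, 0.027], [0.6505, -0.308, 0.027], [0.5206, -0.3088, 0.027]]
top [[0.6487, -0.1428, 0.027], [0.6502, -0.309, 0.027], [0.5195, -0.3099, 0.027], [0.519, -0.1438, 0.027]]
side [[0.6492, -0.1427, 0.027], [0.6506, -0.307, 0.027], [0.5205, -0.3079, 0.027], [0.5192, -0.1434, 0.027]]
corners w [[0.6637, -0.1308, 0.031], [0.6648, -0.3203, 0.031], [0.5068, -0.3213, 0.031]]
[ 0.5899 -0.2256  0.0069  0.065   0.0826  0.0273] 0.3980734399533607 [ 0.1  0.2 -0.   0.   0.1  0.3 -0.  -0.3 -0.5 -0.2 -0.4 -0.4 -0.1 -0.1
  0.1 -0.1  0.2  0.3  0.1  0.3  0.1 -0.1]
w only [ 0.59   -0.2257  0.0066] [ 0.1  0.  -0.1 -0.1 -0.   0.1]
```

The tray is at (0.590, -0.2257), yaw 0.4°, with residuals under 0.5 px. I'll go above its -y land and look at the tines from the side before touching down.

drive_tool(
  steps=[
    {"x": 4,"y": 30,"z": 10,"roll": 0},
    {"x": 4,"y": 35,"z": 10,"roll": 0},
    {"x": 4,"y": 35,"z": 10,"roll": 0},
    {"x": 4,"y": 30,"z": 10,"roll": 0},
    {"x": 1,"y": 17,"z": 10,"roll": 0},
    {"x": 0,"y": 0,"z": 0,"roll": 0},
  ],
)

```text
t: 5.75
position: [0.5883, -0.2956, 0.1488]
eef_rot: [[1.0, 0.005, -0.003], [0.005, -1.0, 0.002], [-0.003, -0.002, -1.0]]
force: [-0.4, -0.2, -2.8]
width: 0.157
finger_force: 61.1
```

```bash
python3 - <<'E'
from bench import robot
import cv2,numpy as np
from h import *
s=robot.read_state();print(s['t'],s['position'],np.round(s['eef_rot'],4).tolist(),s['force'])
c=robot.read_camera('side');p=np.array(s['position']);S=cal['side']
R=np.array(s['eef_rot'])
base=p-np.array([0,0,-.019+.042])  # bar underside centre (grip pt = tcp+19mm)
uv=proj(S,base[None]);print(uv)
i=c['img'][:,:,::-1].copy();cv2.imwrite('pics/sideA_raw.png',i)
u,v=np.clip(uv[0].astype(int)-[66,50],0,[427,320]);print(u,v)
cv2.imwrite('pics/sideA.png',cv2.resize(i[v:v+100,u:u+133],(798,600),interpolation=cv2.INTER_CUBIC))
# prediction for tips at depth d, tines k
for k in(-4,0,4):
  print(k,[((proj(S,(base+R[:,0]*.014*k-[0,0,d])[None])[0]-[u,v])*6).round(0).tolist() for d in(0,.028,.038,.048)])
E
```

```text
5.75 [ 0.58832516 -0.29564273  0.14876845] [[1.0, 0.0055, -0.0026], [0.0055, -1.0, 0.002], [-0.0026, -0.0021, -1.0]] [-0.38713434 -0.20990373 -2.8395346 ]
[[335.04329232 265.88874943]]
269 215
-4 [[184.0, 336.0], [178.0, 413.0], [176.0, 439.0], [174.0, 465.0]]
0 [[396.0, 305.0], [385.0, 381.0], [381.0, 408.0], [377.0, 434.0]]
4 [[603.0, 275.0], [587.0, 351.0], [581.0, 377.0], [576.0, 403.0]]
```

View pics/sideA.png

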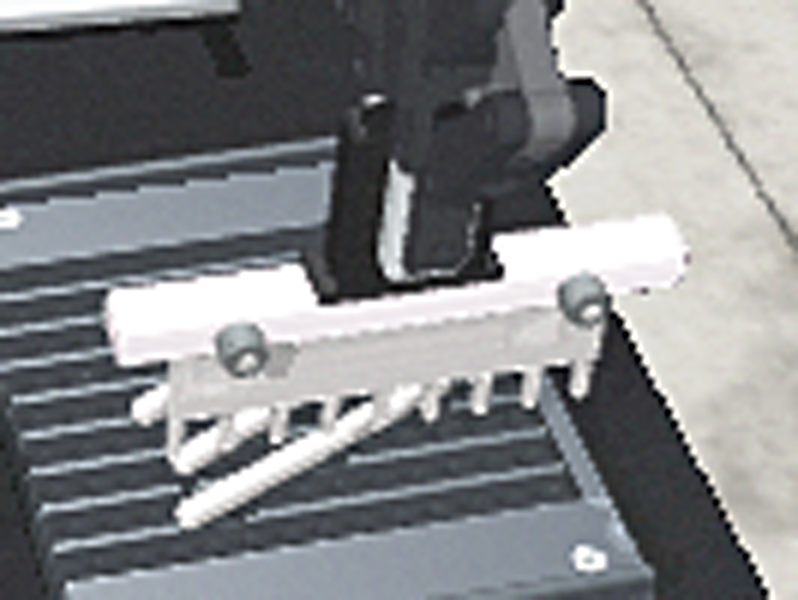

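The side crop shows the tine tips at (580,396) on the right and about (175,460) on the left. That puts them roughly 44 mm below the bar, so contact should come near TCP z ≈ 0.093.

drive_tool(
  steps=[
    {"x": 0,"y": 0,"z": 15,"roll": 0},
    {"x": 0,"y": 0,"z": 20,"roll": 0},
    {"x": 0,"y": 0,"z": 10,"roll": 0},
    {"x": 0,"y": 0,"z": 3,"roll": 0},
    {"x": 0,"y": 0,"z": 0,"roll": 0},
  ],
)

```text
t: 6.42
position: [0.5891, -0.2963, 0.102]
eef_rot: [[1.0, 0.006, -0.0], [0.006, -1.0, 0.0], [-0.0, -0.0, -1.0]]
force: [-0.1, -0.7, -3.4]
width: 0.157
finger_force: 61.2
```

drive_tool(
  steps=[
    {"x": 0,"y": 0,"z": 0.5,"roll": 0},
    {"x": 0,"y": 0,"z": 0.5,"roll": 0},
    {"x": 0,"y": 0,"z": 0.5,"roll": 0},
    {"x": 0,"y": 0,"z": 0.5,"roll": 0},
  ],
)

```text
t: 6.92
position: [0.5892, -0.2964, 0.1005]
eef_rot: [[1.0, 0.006, 0.0], [0.006, -1.0, -0.0], [0.0, 0.0, -1.0]]
force: [-0.4, -0.9, -3.1]
width: 0.158
finger_force: 61.2
```

drive_tool(
  steps=[
    {"x": 0,"y": 0,"z": 0.5,"roll": 0},
    {"x": 0,"y": 0,"z": 0.5,"roll": 0},
    {"x": 0,"y": 0,"z": 0.5,"roll": 0},
    {"x": 0,"y": 0,"z": 0.5,"roll": 0},
  ],
)

```text
t: 7.42
position: [0.5891, -0.2964, 0.0982]
eef_rot: [[1.0, 0.006, -0.0], [0.006, -1.0, 0.0], [-0.0, -0.0, -1.0]]
force: [0.4, 0.0, -1.8]
width: 0.152
finger_force: 61.2
```

drive_tool(
  steps=[
    {"x": 0,"y": 0,"z": 0.5,"roll": 0},
    {"x": 0,"y": 0,"z": 0.5,"roll": 0},
    {"x": 0,"y": 0,"z": 0.5,"roll": 0},
  ],
)

```text
t: 7.8
position: [0.5892, -0.2964, 0.0968]
eef_rot: [[1.0, 0.006, 0.0], [0.006, -1.0, -0.0], [0.0, 0.0, -1.0]]
force: [0.1, -0.0, -2.4]
width: 0.158
finger_force: 61.2
```

drive_tool(
  steps=[
    {"x": 0,"y": 0,"z": 0.5,"roll": 0},
    {"x": 0,"y": 0,"z": 0.5,"roll": 0},
  ],
)

```text
t: 8.05
position: [0.5892, -0.2964, 0.0958]
eef_rot: [[1.0, 0.006, 0.0], [0.006, -1.0, -0.0], [0.0, 0.0, -1.0]]
force: [-1.1, 0.4, -2.2]
width: 0.154
finger_force: 61.2
```

drive_tool(
  steps=[
    {"x": 0,"y": 0,"z": 0.5,"roll": 0},
    {"x": 0,"y": 0,"z": 0.5,"roll": 0},
  ],
)

```text
t: 8.3
position: [0.5892, -0.2964, 0.0948]
eef_rot: [[1.0, 0.006, 0.0], [0.006, -1.0, 0.0], [0.0, -0.0, -1.0]]
force: [-1.0, 0.7, -1.1]
width: 0.156
finger_force: 61.2
```

drive_tool(
  steps=[
    {"x": 0,"y": 0,"z": 0.5,"roll": 0},
    {"x": 0,"y": 0,"z": 0.5,"roll": 0},
  ],
)

```text
t: 8.55
position: [0.5893, -0.2964, 0.0947]
eef_rot: [[1.0, 0.006, 0.0], [0.006, -1.0, -0.0], [0.0, 0.0, -1.0]]
force: [-2.2, 1.6, 2.7]
width: 0.154
finger_force: 61.9
```

Contact is at TCP z = 0.0947. I'll lift about 2 mm and comb toward +y.

drive_tool(
  steps=[
    {"x": 0,"y": 0,"z": -1.2,"roll": 0},
    {"x": 0,"y": 0,"z": -1,"roll": 0},
    {"x": 0,"y": -3,"z": 0,"roll": 0},
    {"x": 0,"y": -4,"z": 0,"roll": 0},
    {"x": 0,"y": -4,"z": 0,"roll": 0},
    {"x": 0,"y": -4,"z": 0,"roll": 0},
    {"x": 0,"y": -4,"z": 0,"roll": 0},
    {"x": 0,"y": -4,"z": 0,"roll": 0},
  ],
)

```text
t: 9.55
position: [0.589, -0.2731, 0.096]
eef_rot: [[1.0, 0.006, 0.0], [0.006, -1.0, -0.0], [0.0, 0.0, -1.0]]
force: [-0.2, -0.6, -2.6]
width: 0.153
finger_force: 61.2
```

drive_tool(
  steps=[
    {"x": 0,"y": -4,"z": 0,"roll": 0},
    {"x": 0,"y": -4,"z": 0,"roll": 0},
    {"x": 0,"y": -4,"z": 0,"roll": 0},
    {"x": 0,"y": -4,"z": 0,"roll": 0},
    {"x": 0,"y": -4,"z": 0,"roll": 0},
    {"x": 0,"y": -4,"z": 0,"roll": 0},
  ],
)

```text
t: 10.3
position: [0.5889, -0.2492, 0.0961]
eef_rot: [[1.0, 0.006, 0.0], [0.006, -1.0, -0.0], [0.0, 0.0, -1.0]]
force: [-0.5, -0.5, -3.1]
width: 0.156
finger_force: 61.2
```

drive_tool(
  steps=[
    {"x": 0,"y": -4,"z": 0,"roll": 0},
    {"x": 0,"y": -4,"z": 0,"roll": 0},
    {"x": 0,"y": -4,"z": 0,"roll": 0},
    {"x": 0,"y": -4,"z": 0,"roll": 0},
    {"x": 0,"y": -4,"z": 0,"roll": 0},
    {"x": 0,"y": -4,"z": 0,"roll": 0},
  ],
)

```text
t: 11.05
position: [0.5888, -0.2251, 0.096]
eef_rot: [[1.0, 0.006, 0.0], [0.006, -1.0, -0.0], [0.0, 0.0, -1.0]]
force: [1.1, -1.1, -3.2]
width: 0.155
finger_force: 61.2
```

drive_tool(
  steps=[
    {"x": 0,"y": -4,"z": 0,"roll": 0},
    {"x": 0,"y": -4,"z": 0,"roll": 0},
    {"x": 0,"y": -4,"z": 0,"roll": 0},
    {"x": 0,"y": -4,"z": 0,"roll": 0},
    {"x": 0,"y": -4,"z": 0,"roll": 0},
  ],
)

```text
t: 11.68
position: [0.5886, -0.2051, 0.096]
eef_rot: [[1.0, 0.006, 0.0], [0.006, -1.0, 0.0], [0.0, -0.0, -1.0]]
force: [0.4, -0.5, -2.9]
width: 0.152
finger_force: 61.1
```

```bash
python3 - <<'E'
from bench import robot
import cv2,numpy as np
t=robot.read_camera('top')['img'][:,:,::-1];s=robot.read_camera('side')['img'][:,:,::-1]
from look import look
look('w4');w=cv2.imread('pics/w4_raw.png')
cr=lambda i,x,y,w,h,W,H:cv2.resize(i[y:y+h,x:x+w],(W,H),interpolation=cv2.INTER_CUBIC)
a=np.hstack([cr(t,285,145,100,75,400,300),cr(s,255,230,133,100,400,300)])
b=cr(w,130,40,400,150,800,300)
cv2.imwrite('pics/m4.png',np.vstack([a,b]))
E
```

```text
11.775 [ 0.5886 -0.2048  0.0959] [[1.0, 0.0062, -0.0002], [0.0062, -1.0, 0.0003], [-0.0002, -0.0003, -1.0]] [-25.6  20.4  98.1   0.   61.5  64. ] [-0.09 -0.72 -3.03]
```

View pics/m4.png

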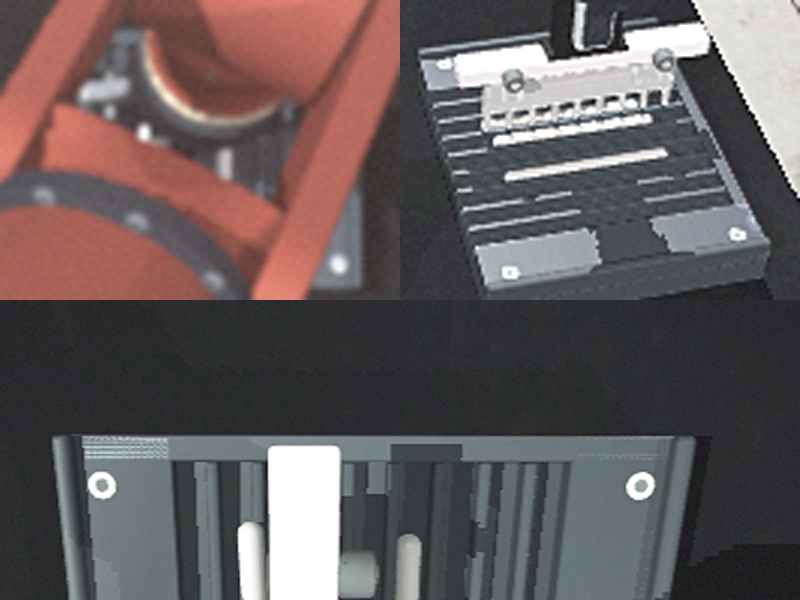

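In the side tile, two rods lie aligned behind the rake, one running (507,177)–(665,152) and one (497,141)–(648,119). In the wrist tile, one rod end is ahead of the bar at (250,525) and another behind it at (408,538).

```bash
cat >> h.py <<'E'
def tray(P):
    a=.0069;c,s=np.cos(a),np.sin(a);return ((np.asarray(P)[:,:2]-[.590,-.2257])@np.array([[c,-s],[s,c]])*1e3).round(1).tolist()
E
python3 - <<'E'
from h import *
S,W=cal['side'],cal['w4']
r=np.array([[507,177],[665,152],[497,141],[648,119]]);raw=(r-[400,0])/3+[255,230]-.33
w=np.array([[250,525],[408,538]]);wr=(w-[0,300])/2+[130,40]-.25
for z in(.0215,.030):print(z,tray(plane(S,raw,z)),tray(plane(W,wr,z)))
E
```

```text
0.0215 [[-52.9, -11.1], [44.3, -10.7], [-51.7, 17.7], [43.3, 17.3]] [[47.8, 38.3], [43.6, -12.6]]
0.03 [[-55.2, -18.5], [40.7, -18.0], [-54.0, 10.0], [39.7, 9.5]] [[48.9, 37.6], [44.8, -11.3]]
```

drive_tool(
  steps=[
    {"x": 0,"y": -4,"z": 0,"roll": 0},
    {"x": 0,"y": -4,"z": 0,"roll": 0},
    {"x": 0,"y": -4,"z": 0,"roll": 0},
    {"x": 0,"y": -4,"z": 0,"roll": 0},
    {"x": 0,"y": -4,"z": 0,"roll": 0},
    {"x": 0,"y": -4,"z": 0,"roll": 0},
    {"x": 0,"y": -4,"z": 0,"roll": 0},
  ],
)

```text
t: 12.7
position: [0.5885, -0.1771, 0.096]
eef_rot: [[1.0, 0.006, 0.0], [0.006, -1.0, 0.0], [0.0, -0.0, -1.0]]
force: [0.6, 0.2, -1.8]
width: 0.154
finger_force: 61.1
```

```bash
python3 - <<'E'
from bench import robot
import cv2,numpy as np
from h import *
from look import look
s=robot.read_camera('side')['img'];look('w5')
import json;W=json.load(open('cal.json'))['w5'];w=cv2.imread('pics/w5_raw.png')[:,:,::-1]
# rectify tray plane z=.0255 (rod top in groove) to tray map, 2px/mm, x -85..75 , y 70..-70
a=.0069
def rect(c,img,z):
    Y,X=np.meshgrid(np.arange(70,-70.01,-.5),np.arange(75,-85.01,-.5));
    P=np.c_[X.ravel(),Y.ravel()]/1e3@np.array([[np.cos(a),np.sin(a)],[-np.sin(a),np.cos(a)]])+[.590,-.2257]
    uv=proj(c,np.c_[P,np.full(len(P),z)]).reshape(X.shape+(2,)).astype(np.float32)
    return cv2.remap(img,uv[...,0],uv[...,1],cv2.INTER_LINEAR)
ms=rect(cal['side'],s,.0235);mw=rect(W,w,.0235)
cv2.imwrite('pics/rect5.png',np.hstack([ms,mw])[:,:,::-1])
for n,m in(('side',ms),('w',mw)):
    g=m.mean(2)
    for x in(40,20,0,-20,-40):
        row=g[int((75-x)*2)-4:int((75-x)*2)+5].mean(0);k=np.where(row>140)[0]
        seg=np.split(k,np.where(np.diff(k)>1)[0]+1) if len(k) else []
        print(n,x,[(70-q[0]/2,70-q[-1]/2) for q in seg if len(q)>5])
E
```

```text
12.75 [ 0.5884 -0.1765  0.0959] [[1.0, 0.006, -0.0002], [0.006, -1.0, 0.0006], [-0.0002, -0.0006, -1.0]] [-23.3  19.4  99.4   0.   61.2  66.4] [ 0.7   0.29 -1.61]
side 40 [(np.float64(70.0), np.float64(66.5)), (np.float64(55.5), np.float64(52.5)), (np.float64(47.5), np.float64(41.5)), (np.float64(31.0), np.float64(28.5)), (np.float64(20.0), np.float64(12.5)), (np.float64(-7.0), np.float64(-18.0)), (np.float64(-59.5), np.float64(-70.0))]
side 20 [(np.float64(70.0), np.float64(64.0)), (np.float64(49.0), np.float64(40.5)), (np.float64(33.5), np.float64(26.5)), (np.float64(19.5), np.float64(12.5)), (np.float64(-8.0), np.float64(-15.5))]
side 0 [(np.float64(70.0), np.float64(66.5)), (np.float64(61.0), np.float64(53.0)), (np.float64(48.0), np.float64(40.5)), (np.float64(34.0), np.float64(26.5)), (np.float64(19.5), np.float64(13.0)), (np.float64(-9.0), np.float64(-15.5))]
side -20 [(np.float64(70.0), np.float64(66.5)), (np.float64(49.0), np.float64(40.5)), (np.float64(33.5), np.float64(26.5)), (np.float64(20.0), np.float64(12.5)), (np.float64(-8.0), np.float64(-17.5))]
side -40 [(np.float64
[... 206 characters left out ...]
at64(-33.0)), (np.float64(-44.5), np.float64(-47.0)), (np.float64(-58.5), np.float64(-70.0))]
w 40 [(np.float64(60.5), np.float64(38.0)), (np.float64(17.5), np.float64(12.0)), (np.float64(-9.5), np.float64(-16.0))]
w 20 [(np.float64(60.5), np.float64(38.5)), (np.float64(32.0), np.float64(26.0)), (np.float64(18.0), np.float64(12.0)), (np.float64(-9.5), np.float64(-16.0))]
w 0 [(np.float64(32.0), np.float64(26.0)), (np.float64(18.0), np.float64(12.0)), (np.float64(-11.0), np.float64(-16.0))]
w -20 [(np.float64(32.0), np.float64(26.0)), (np.float64(18.0), np.float64(12.0)), (np.float64(-9.5), np.float64(-16.0))]
w -40 [(np.float64(15.5), np.float64(12.5)), (np.float64(-9.0), np.float64(-16.5))]
```

All four rods now read aligned in both maps, at y ≈ 42, 28, 14 and -14. I'll lift, go behind the rods and turn the rake 90°.

drive_tool(
  steps=[
    {"x": 0,"y": 0,"z": -10,"roll": 0},
    {"x": 0,"y": 0,"z": -20,"roll": 0},
    {"x": 0,"y": 0,"z": -20,"roll": 0},
    {"x": -35,"y": 25,"z": 0,"roll": 0},
    {"x": -34,"y": 24,"z": 0,"roll": 0},
    {"x": 0,"y": 0,"z": 0,"roll": -0.1746},
    {"x": 0,"y": 0,"z": 0,"roll": -0.1746},
    {"x": 0,"y": 0,"z": 0,"roll": -0.1746},
  ],
)

```text
t: 13.8
position: [0.5205, -0.2276, 0.1483]
eef_rot: [[0.86, 0.51, 0.003], [0.51, -0.86, -0.002], [0.001, 0.003, -1.0]]
force: [0.9, 0.3, -2.1]
width: 0.159
finger_force: 61.1
```

drive_tool(
  steps=[
    {"x": 0,"y": 0,"z": 0,"roll": -0.1746},
    {"x": 0,"y": 0,"z": 0,"roll": -0.1746},
    {"x": 0,"y": 0,"z": 0,"roll": -0.1746},
    {"x": 0,"y": 0,"z": 0,"roll": -0.1746},
    {"x": 0,"y": 0,"z": 0,"roll": -0.1746},
    {"x": 0,"y": 0,"z": 0,"roll": -0.1746},
    {"x": 0,"y": 0,"z": 0,"roll": 0},
    {"x": 0,"y": 0,"z": 0,"roll": 0},
  ],
)

```text
t: 14.8
position: [0.5202, -0.227, 0.1471]
eef_rot: [[-0.004, 1.0, 0.001], [1.0, 0.004, -0.001], [-0.001, 0.001, -1.0]]
force: [-0.4, 0.3, -2.9]
width: 0.158
finger_force: 61.1
```

```bash
python3 - <<'E'
from bench import robot
import cv2,numpy as np,json
from h import *
from look import look
s=robot.read_camera('side')['img'];look('w6')
W=json.load(open('cal.json'))['w6'];w=cv2.imread('pics/w6_raw.png')
cr=lambda i,x,y,w,h,W,H:cv2.resize(i[y:y+h,x:x+w],(W,H),interpolation=cv2.INTER_CUBIC)
cv2.imwrite('pics/m6.png',np.hstack([cr(s[:,:,::-1],235,205,160,150,400,375),cv2.resize(w,(400,300)).copy() if 0 else cv2.copyMakeBorder(cv2.resize(w,(400,300)),0,75,0,0,cv2.BORDER_CONSTANT)]))
# bar end in w3: bar top at tcp z+19-30 -> centre offset along tool x
W3=cal['w3'];p=plane(W3,np.array([[395,158],[369,250],[421,250]])/1.4-.14,.1998+.019-.030);print('bar end rel TCP mm',((p-[.5707,-.1482,0])*1e3).round(1).tolist())
E
```

```text
14.85 [ 0.5201 -0.227   0.1468] [[-0.0044, 1.0, 0.001], [1.0, 0.0044, -0.0006], [-0.0006, 0.001, -1.0]] [-30.7  10.5 104.4  -0.   65.1 -30.9] [-0.3  -0.43 -2.47]
bar end rel TCP mm [[74.5, 0.4, 188.8], [45.1, 8.8, 188.8], [45.2, -8.5, 188.8]]
```

View pics/m6.png

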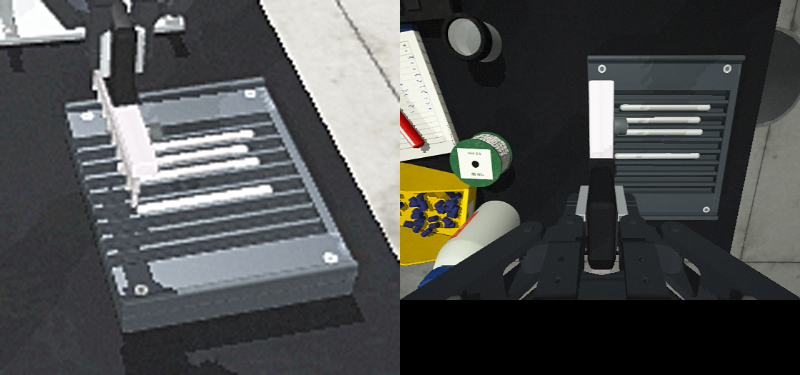

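All four rods lie in separate grooves (side tile, rows 105–205). The rake stands behind them at tray x ≈ -70, square to the grooves. I'll lower it in.

drive_tool(
  steps=[
    {"x": 1.2,"y": 0,"z": 15,"roll": 0},
    {"x": 0,"y": 0,"z": 18,"roll": 0},
    {"x": 0,"y": 0,"z": 10,"roll": 0},
    {"x": 0,"y": 0,"z": 4,"roll": 0},
    {"x": 0,"y": 0,"z": 0,"roll": 0},
    {"x": 0,"y": 0,"z": 0,"roll": 0},
  ],
)

```text
t: 15.65
position: [0.5203, -0.2259, 0.0996]
eef_rot: [[-0.006, 1.0, 0.001], [1.0, 0.006, -0.001], [-0.001, 0.001, -1.0]]
force: [1.4, -0.1, -2.1]
width: 0.156
finger_force: 61.1
```

drive_tool(
  steps=[
    {"x": 0,"y": 0,"z": 1,"roll": 0},
    {"x": 0,"y": 0,"z": 1,"roll": 0},
    {"x": 0,"y": 0,"z": 1,"roll": 0},
    {"x": 0,"y": 0,"z": 1,"roll": 0},
    {"x": 0,"y": 0,"z": 0.5,"roll": 0},
    {"x": 0,"y": 0,"z": 0.5,"roll": 0},
  ],
)

```text
t: 16.4
position: [0.5197, -0.2256, 0.0939]
eef_rot: [[-0.006, 1.0, -0.0], [1.0, 0.006, 0.0], [0.0, -0.0, -1.0]]
force: [-0.8, 0.5, -2.6]
width: 0.155
finger_force: 61.1
```

drive_tool(
  steps=[
    {"x": 0,"y": 0,"z": 0.7,"roll": 0},
    {"x": 0,"y": 0,"z": 0.7,"roll": 0},
    {"x": 0,"y": 0,"z": 0.6,"roll": 0},
  ],
)

```text
t: 16.77
position: [0.5197, -0.2256, 0.092]
eef_rot: [[-0.006, 1.0, -0.0], [1.0, 0.006, 0.0], [0.0, -0.0, -1.0]]
force: [-0.5, -0.9, -2.9]
width: 0.158
finger_force: 61.1
```

drive_tool(
  steps=[
    {"x": 0,"y": 0,"z": 1,"roll": 0},
    {"x": 0,"y": 0,"z": 1,"roll": 0},
    {"x": 0,"y": 0,"z": 1,"roll": 0},
    {"x": 0,"y": 0,"z": 0.7,"roll": 0},
    {"x": 0,"y": 0,"z": 0,"roll": 0},
  ],
)

```text
t: 17.4
position: [0.5197, -0.2256, 0.0882]
eef_rot: [[-0.006, 1.0, -0.0], [1.0, 0.006, 0.0], [0.0, -0.0, -1.0]]
force: [-0.0, 0.1, -2.3]
width: 0.155
finger_force: 61.1
```

drive_tool(
  steps=[
    {"x": 0,"y": 3,"z": 0,"roll": 0},
    {"x": 0,"y": 4,"z": 0,"roll": 0},
    {"x": 0,"y": 4,"z": 0,"roll": 0},
    {"x": 0,"y": 4,"z": 0,"roll": 0},
    {"x": 0,"y": 4,"z": 0,"roll": 0},
    {"x": 0,"y": 4,"z": 0,"roll": 0},
    {"x": 0,"y": 4,"z": 0,"roll": 0},
    {"x": 0,"y": 3,"z": 0,"roll": 0},
  ],
)

```text
t: 18.4
position: [0.55, -0.2254, 0.0882]
eef_rot: [[-0.006, 1.0, -0.0], [1.0, 0.006, 0.0], [0.0, -0.0, -1.0]]
force: [-0.5, 1.1, -3.3]
width: 0.16
finger_force: 61.1
```

drive_tool(
  steps=[
    {"x": 0,"y": 1,"z": 0,"roll": 0},
    {"x": 0,"y": 1,"z": 0,"roll": 0},
    {"x": 0,"y": 0.5,"z": 0,"roll": 0},
    {"x": 0,"y": 0.5,"z": 0,"roll": 0},
  ],
)

```text
t: 18.9
position: [0.5527, -0.2253, 0.0882]
eef_rot: [[-0.006, 1.0, -0.0], [1.0, 0.006, 0.0], [0.0, -0.0, -1.0]]
force: [-0.2, -1.1, -3.0]
width: 0.154
finger_force: 61.1
```

drive_tool(
  steps=[
    {"x": 0,"y": 0.5,"z": 0,"roll": 0},
    {"x": 0,"y": 0.5,"z": 0,"roll": 0},
    {"x": 0,"y": 0.5,"z": 0,"roll": 0},
  ],
)

```text
t: 19.27
position: [0.5543, -0.2253, 0.0883]
eef_rot: [[-0.006, 1.0, 0.0], [1.0, 0.006, 0.0], [0.0, 0.0, -1.0]]
force: [-1.1, 0.2, -1.8]
width: 0.153
finger_force: 61.1
```

drive_tool(
  steps=[
    {"x": 0,"y": 0.5,"z": 0,"roll": 0},
    {"x": 0,"y": 0.5,"z": 0,"roll": 0},
  ],
)

```text
t: 19.52
position: [0.5553, -0.2254, 0.0883]
eef_rot: [[-0.006, 1.0, 0.0], [1.0, 0.006, -0.0], [-0.0, 0.0, -1.0]]
force: [-0.8, -0.8, -3.1]
width: 0.156
finger_force: 61.1
```

drive_tool(
  steps=[
    {"x": 0,"y": 0.5,"z": 0,"roll": 0},
    {"x": 0,"y": 0.5,"z": 0,"roll": 0},
  ],
)

```text
t: 19.77
position: [0.556, -0.2253, 0.0882]
eef_rot: [[-0.007, 1.0, -0.001], [1.0, 0.007, 0.0], [0.0, -0.001, -1.0]]
force: [-1.9, 0.1, -2.1]
width: 0.156
finger_force: 61.1
```

drive_tool(
  steps=[
    {"x": 0,"y": 0.5,"z": 0,"roll": 0},
    {"x": 0,"y": 0.5,"z": 0,"roll": 0},
  ],
)

```text
t: 20.02
position: [0.5564, -0.2253, 0.0881]
eef_rot: [[-0.007, 1.0, -0.002], [1.0, 0.007, 0.0], [0.0, -0.002, -1.0]]
force: [-2.6, -0.5, -0.5]
width: 0.158
finger_force: 61.2
```

drive_tool(
  steps=[
    {"x": 0,"y": 0.5,"z": 0,"roll": 0},
    {"x": 0,"y": 0.5,"z": 0,"roll": 0},
    {"x": 0,"y": 0,"z": 0,"roll": 0},
  ],
)

```text
t: 20.4
position: [0.5568, -0.2253, 0.0878]
eef_rot: [[-0.007, 1.0, -0.004], [1.0, 0.007, 0.0], [0.0, -0.004, -1.0]]
force: [-5.3, -0.4, -1.3]
width: 0.151
finger_force: 61.1
```

```bash
cat > rods.py <<'E'
from bench import robot
import cv2,numpy as np
from h import *
s=robot.read_camera('side')['img'];a=.0069
X=np.arange(70,-80.01,-.5)
for y in(42,28,14,-14):
    best=None
    P=lambda yy:np.c_[X,np.full_like(X,yy)]/1e3@np.array([[np.cos(a),np.sin(a)],[-np.sin(a),np.cos(a)]])+[.590,-.2257]
    for dy in(0,1,2,3):
        uv=proj(cal['side'],np.c_[P(y+dy),np.full(len(X),.0225)]).astype(np.float32)
        v=cv2.remap(s,uv[None,:,0],uv[None,:,1],cv2.INTER_LINEAR)[0].mean(1)>140
        k=np.where(v)[0];seg=max(np.split(k,np.where(np.diff(k)>4)[0]+1),key=len) if len(k) else [0]
        if best is None or len(seg)>best[0]:best=(len(seg),dy,X[seg[0]],X[seg[-1]])
    print(y,best)
E
python3 rods.py
```

```text
42 (147, 2, np.float64(70.0), np.float64(-4.5))
28 (147, 0, np.float64(67.0), np.float64(-6.0))
14 (212, 3, np.float64(70.0), np.float64(-36.0))
-14 (209, 1, np.float64(67.0), np.float64(-37.0))
```

drive_tool(
  steps=[
    {"x": 0,"y": 0.5,"z": 0,"roll": 0},
    {"x": 0,"y": 0.5,"z": 0,"roll": 0},
    {"x": 0,"y": 0,"z": 0,"roll": 0},
  ],
)

```text
t: 20.82
position: [0.5571, -0.2252, 0.0875]
eef_rot: [[-0.007, 1.0, -0.005], [1.0, 0.007, 0.001], [0.001, -0.005, -1.0]]
force: [-6.4, -0.7, -0.9]
width: 0.156
finger_force: 61.1
```

The rods press firmly against the end at 6 N. I'll back off, lift and check.

drive_tool(
  steps=[
    {"x": 0,"y": -2,"z": 0,"roll": 0},
    {"x": 0,"y": -4,"z": 0,"roll": 0},
    {"x": 0,"y": -4,"z": 0,"roll": 0},
    {"x": 0,"y": 0,"z": -10,"roll": 0},
    {"x": 0,"y": 0,"z": -30,"roll": 0},
    {"x": 0,"y": -20,"z": -40,"roll": 0},
    {"x": 0,"y": -25,"z": -32,"roll": 0},
    {"x": 0,"y": 0,"z": 0,"roll": 0},
  ],
)

```text
t: 21.82
position: [0.5061, -0.2271, 0.2052]
eef_rot: [[-0.006, 1.0, 0.008], [1.0, 0.006, -0.005], [-0.005, 0.008, -1.0]]
force: [-0.0, -0.6, -2.8]
width: 0.158
finger_force: 61.1
```

```bash
python3 rods.py; python3 - <<'E'
from bench import robot
import cv2,json,numpy as np
from h import *
from look import look
s=robot.read_camera('side')['img'];look('w7');W=json.load(open('cal.json'))['w7'];w=cv2.imread('pics/w7_raw.png')[:,:,::-1]
a=.0069
def rect(c,img,z):
    X,Y=np.meshgrid(np.arange(-85,78,.4),np.arange(66,-66,-.4))
    P=np.c_[X.ravel(),Y.ravel()]/1e3@np.array([[np.cos(a),np.sin(a)],[-np.sin(a),np.cos(a)]])+[.590,-.2257]
    uv=proj(c,np.c_[P,np.full(len(P),z)]).reshape(X.shape+(2,)).astype(np.float32)
    return cv2.remap(img,uv[...,0],uv[...,1],cv2.INTER_LINEAR)
cv2.imwrite('pics/m7.png',np.hstack([cv2.resize(rect(c,i,.0235),(400,324)) for c,i in((cal['side'],s),(W,w))])[:,:,::-1])
E
```

```text
42 (200, 1, np.float64(66.5), np.float64(-33.0))
28 (201, 3, np.float64(67.5), np.float64(-32.5))
14 (200, 1, np.float64(66.5), np.float64(-33.0))
-14 (201, 1, np.float64(67.0), np.float64(-33.0))
21.925 [ 0.505  -0.2259  0.2012] [[-0.0061, 1.0, 0.0027], [1.0, 0.0061, -0.0009], [-0.0009, 0.0027, -1.0]] [-31.4   5.2 104.    0.   70.7 -31.7] [-0.46 -0.27 -2.5 ]
```

View pics/m7.png

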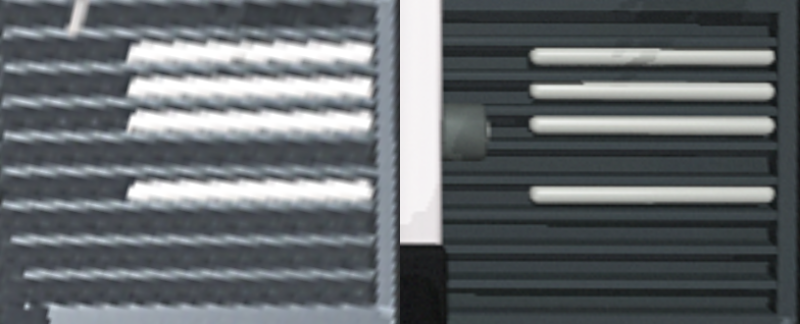

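Both rectified maps show the four rods spanning tray x = -33 to +67, so they're fully home. Now I'll take the rake back to the stand.

drive_tool(
  steps=[
    {"x": 40,"y": 9,"z": 0,"roll": 0},
    {"x": 49,"y": 9,"z": 0,"roll": 0},
    {"x": 49,"y": 9,"z": 0,"roll": 0},
    {"x": 49,"y": 9,"z": 0,"roll": 0},
    {"x": 49,"y": 9,"z": 0,"roll": 0},
    {"x": 0,"y": 0,"z": 0,"roll": 0.1634},
    {"x": 0,"y": 0,"z": 0,"roll": 0.1634},
    {"x": 0,"y": 0,"z": 0,"roll": 0.1634},
  ],
)

```text
t: 22.98
position: [0.5472, 0.0116, 0.1981]
eef_rot: [[0.469, 0.883, -0.003], [0.883, -0.469, 0.001], [-0.001, -0.003, -1.0]]
force: [-0.7, 0.5, -2.9]
width: 0.151
finger_force: 61.1
```

drive_tool(
  steps=[
    {"x": 0,"y": 0,"z": 0,"roll": 0.1634},
    {"x": 0,"y": 0,"z": 0,"roll": 0.1634},
    {"x": 0,"y": 0,"z": 0,"roll": 0.1634},
    {"x": 0,"y": 0,"z": 0,"roll": 0.1634},
    {"x": 0,"y": 0,"z": 0,"roll": 0.1634},
    {"x": 0,"y": 0,"z": 0,"roll": 0.1634},
    {"x": 0,"y": 0,"z": 0,"roll": 0.1634},
    {"x": 0,"y": 0,"z": 0,"roll": 0},
  ],
)

```text
t: 23.98
position: [0.5472, 0.011, 0.1984]
eef_rot: [[0.999, -0.055, -0.003], [-0.055, -0.999, 0.001], [-0.003, -0.0, -1.0]]
force: [0.3, 0.3, -2.9]
width: 0.156
finger_force: 61.1
```

drive_tool(
  steps=[
    {"x": 0,"y": 0,"z": 0,"roll": 0},
    {"x": 0,"y": 0,"z": 0,"roll": 0},
  ],
)

```text
t: 24.22
position: [0.5476, 0.0107, 0.1998]
eef_rot: [[0.998, -0.055, -0.001], [-0.055, -0.998, 0.0], [-0.001, -0.0, -1.0]]
force: [-0.2, 0.3, -2.0]
width: 0.154
finger_force: 61.1
```

drive_tool(
  steps=[
    {"x": 3.2,"y": 0,"z": 15,"roll": 0},
    {"x": 0,"y": 0,"z": 35,"roll": 0},
    {"x": 0,"y": 0,"z": 30,"roll": 0},
    {"x": 0,"y": 0,"z": 15,"roll": 0},
    {"x": 0,"y": 0,"z": 5,"roll": 0},
    {"x": 0,"y": 0,"z": 0,"roll": 0},
    {"x": 0,"y": 0,"z": 0,"roll": 0},
  ],
)

```text
t: 25.1
position: [0.5523, 0.0103, 0.1018]
eef_rot: [[0.998, -0.057, 0.003], [-0.057, -0.998, -0.0], [0.003, 0.0, -1.0]]
force: [0.1, 0.3, -3.0]
width: 0.155
finger_force: 61.1
```

drive_tool(
  steps=[
    {"x": 0,"y": 0,"z": 1,"roll": 0},
    {"x": 0,"y": 0,"z": 1,"roll": 0},
    {"x": 0,"y": 0,"z": 1,"roll": 0},
    {"x": 0,"y": 0,"z": 1,"roll": 0},
    {"x": 0,"y": 0,"z": 1,"roll": 0},
  ],
)

```text
t: 25.72
position: [0.5509, 0.0104, 0.0952]
eef_rot: [[0.998, -0.057, -0.0], [-0.057, -0.998, 0.0], [-0.0, -0.0, -1.0]]
force: [0.4, -0.0, -2.6]
width: 0.157
finger_force: 61.1
```

drive_tool(
  steps=[
    {"x": 0,"y": 0,"z": 1,"roll": 0},
    {"x": 0,"y": 0,"z": 1,"roll": 0},
    {"x": 0,"y": 0,"z": 1,"roll": 0},
  ],
)

```text
t: 26.1
position: [0.5509, 0.0104, 0.0922]
eef_rot: [[0.998, -0.057, -0.0], [-0.057, -0.998, 0.0], [-0.0, -0.0, -1.0]]
force: [0.5, 0.8, -2.9]
width: 0.157
finger_force: 61.1
```

drive_tool(
  steps=[
    {"x": 0,"y": 0,"z": 1,"roll": 0},
    {"x": 0,"y": 0,"z": 1,"roll": 0},
    {"x": 0,"y": 0,"z": 1,"roll": 0},
    {"x": 0,"y": 0,"z": 1,"roll": 0},
  ],
)

```text
t: 26.6
position: [0.5509, 0.0105, 0.0882]
eef_rot: [[0.998, -0.057, 0.0], [-0.057, -0.998, 0.0], [0.0, -0.0, -1.0]]
force: [0.0, 0.4, -2.7]
width: 0.156
finger_force: 61.1
```

drive_tool(
  steps=[
    {"x": 0,"y": 0,"z": 0.5,"roll": 0},
    {"x": 0,"y": 0,"z": 0.5,"roll": 0},
    {"x": 0,"y": 0,"z": 0.5,"roll": 0},
  ],
)

```text
t: 26.98
position: [0.5509, 0.0104, 0.0868]
eef_rot: [[0.998, -0.057, 0.0], [-0.057, -0.998, -0.0], [0.0, 0.0, -1.0]]
force: [-0.6, 0.2, -2.4]
width: 0.157
finger_force: 61.1
```

drive_tool(
  steps=[
    {"x": 0,"y": 0,"z": 0.5,"roll": 0},
    {"x": 0,"y": 0,"z": 0.5,"roll": 0},
    {"x": 0,"y": 0,"z": 0.5,"roll": 0},
  ],
)

```text
t: 27.35
position: [0.5509, 0.0104, 0.0857]
eef_rot: [[0.998, -0.057, -0.0], [-0.057, -0.998, -0.0], [-0.0, 0.0, -1.0]]
force: [-2.0, 0.1, 1.5]
width: 0.156
finger_force: 61.6
```

The rake is seated at z = 0.0857, the same as at the grasp, with its weight taken up by the stand. I'll release and rise.

drive_tool(
  steps=[
    {"x": 0,"y": 0,"z": 0,"roll": 0},
    {"x": 0,"y": 0,"z": 0,"roll": 0},
    {"x": 0,"y": 0,"z": 0,"roll": 0},
    {"x": 0,"y": 0,"z": 0,"roll": 0},
    {"x": 0,"y": 0,"z": 0,"roll": 0},
    {"x": 0,"y": 0,"z": 0,"roll": 0},
  ],
  hand=0,
)

```text
t: 28.1
position: [0.5509, 0.0104, 0.0853]
eef_rot: [[0.998, -0.057, -0.0], [-0.057, -0.998, 0.0], [-0.0, -0.0, -1.0]]
force: [0.6, -0.0, -0.3]
width: 1.0
finger_force: 0.0
```

drive_tool(
  steps=[
    {"x": 0,"y": 0,"z": -10,"roll": 0},
    {"x": 0,"y": 0,"z": -30,"roll": 0},
    {"x": 0,"y": 0,"z": -40,"roll": 0},
    {"x": 0,"y": 0,"z": -40,"roll": 0},
    {"x": 0,"y": 0,"z": -42,"roll": 0},
    {"x": 0,"y": 0,"z": 0,"roll": 0},
    {"x": 0,"y": 0,"z": 0,"roll": 0},
  ],
)

```text
t: 28.98
position: [0.5507, 0.0104, 0.2475]
eef_rot: [[0.998, -0.057, 0.0], [-0.057, -0.998, -0.0], [0.0, 0.0, -1.0]]
force: [-0.3, -0.1, -1.0]
width: 0.997
finger_force: 0.0
```

```bash
python3 rods.py; python3 look.py w8; python3 - <<'E'
import cv2,json,numpy as np
from h import *
from scipy import ndimage
w=cv2.imread('pics/w8_raw.png');a=cv2.imread('pics/w2_raw.png')
# rectify a grip/stand region at z=.128 and .074 from both pictures, compare by phase correlation
C=json.load(open('cal.json'))
def rect(c,i,z):
    X,Y=np.meshgrid(np.arange(.46,.64,.0005),np.arange(-.05,.07,.0005))
    uv=proj(c,np.c_[X.ravel(),Y.ravel(),np.full(X.size,z)]).reshape(X.shape+(2,)).astype(np.float32)
    return cv2.remap(cv2.cvtColor(i,cv2.COLOR_BGR2GRAY),uv[...,0],uv[...,1],cv2.INTER_LINEAR).astype(np.float32)
for z in(.128,.074):
    A,B=rect(C['w2'],a,z),rect(C['w8'],w,z);print(z,'shift mm',np.array(cv2.phaseCorrelate(A,B,cv2.createHanningWindow(A.shape[::-1],cv2.CV_32F))[0])*.5,'mean diff',np.abs(A-B).mean())
E
```

```text
42 (200, 1, np.float64(66.5), np.float64(-33.0))
28 (201, 3, np.float64(67.5), np.float64(-32.5))
14 (200, 1, np.float64(66.5), np.float64(-33.0))
-14 (201, 2, np.float64(67.0), np.float64(-33.0))
29.025 [0.5501 0.0105 0.2463] [[0.9984, -0.0567, -0.002], [-0.0567, -0.9984, 0.0002], [-0.002, -0.0001, -1.0]] [ -6.2   2.7 101.7  -0.   75.8  87. ] [1.13 0.97 0.6 ]
0.128 shift mm [ 0.36296001 -1.75291583] mean diff 4.83986
0.074 shift mm [ 7.28584297e-04 -1.51092758e+00] mean diff 4.2297816
```

The rake hangs within 1.5 mm of where it started and sits level. The rods are still home, so I'll hand in.

```bash
python3 -c "
from bench import robot
print(robot.close_job())"
```

```text
the job is handed in; nothing more can be done
None
```

I combed all four rods into grooves, pushed them fully home against the closed end (they span tray x = -33 to +67 mm), hung the rake back within about 2 mm of where it started, and handed the job in at about 29 s.

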